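# Find the vial case that rattles and hold it out to the hatch

### The arm

A 7-joint arm with a two-finger parallel gripper is mounted at the origin on the work surface. World frame = base frame: x ahead of the robot, y to its left, z up, the work surface at z = 0. Lengths are in m, angles in rad, forces in N, time in s.
With the tool pointing down it reaches from about 0.4 to 0.85 m from the base axis. Payload 10.4 kg.
Tool frame: the origin (TCP) lies on the front face of the gripper's body, between the roots of the fingers; the fingertips stand 73 mm ahead of it and the grasp point (between the pads) lies 54 mm ahead of it (bot.grip_point_offset is the distance from the TCP to the grasp point, in m); z points along the fingers, x is the direction in which the jaws open and shut, and the axes are right-handed (so a half turn about z gives the same grasp; the last joint's range is limited). The gripper opens to 85 mm and grips with 20 to 120 N. Pads are 22 mm wide; open, the fingers measure 114 mm over their backs; the gripper's body (76 mm by 85 mm) begins 54 mm behind the grasp point. The pads swing forward as they close: fully open they stand 13 mm farther back than shut.
Start: joints at [1.325, 0.332, -0.065, 1.46, 0.022, 1.35, -0.088], TCP at [0.138, -0.61, 0.304] pointing down, gripper open.
Joint ranges: [-2.6, 2.6], [-0.5, 2.12], [-1.47, 1.34], [0.16, 2.42], [-1.27, 4.41], [0.06, 2.06], [-2.6, 2.6]. Speed limits (rad/s): [2.22, 2.22, 2.79, 2.79, 3.14, 3.14, 3.14].

### API

Orientations are given as a rotation vector (axis times angle).
In Python, from rig import bot gives the robot as it stands.
- The arm moves only by the tool apply_moves, never from a script. Its argument "plan" is a list of rows, each an object of numbers: "tx", "ty", "tz": the shift along the tool's x, y, z in mm; "rx", "ry", "rz": the turn, a rotation vector about the tool's x, y, z in degrees; "grip": the closure in counts, from 0 (fully open) to 255 (shut). A call has exactly 5 rows; each row is the pose to reach, as a shift and turn from the pose measured when the call began, along the tool's axes at that moment; what a row does not reach only later rows make up. A row lasts 1/12 s, in which the tool goes at most 41.7 mm and 7.16 degrees, less where a joint would pass 70% of its speed; a pose out of reach is approached as far as the arm can. A call with a gripper value outside its range is refused whole. The fingers move at their own pace and stop on an object; the grip force is fixed at half the most. Time passes only in rows, so rows that repeat a pose let the fingers close, or fill a call up. It gives the time, the measured TCP pose, the force and the opening at its end, in the units of the state.
- bot.get_state(): the state, without advancing time (a new reading comes with each control period).
- bot.grab_frame(name): name is "scene" or "top" or "wrist"; returns a dict with "img" (384x512x3 uint8, blue, green, red), "z_map" (384x512 float32, m along the optical axis (not along the pixel's ray), 0 where there is no reading), "fovy" (degrees; the focal length in pixels is half the picture's height over the tangent of half this angle, whatever the lens; pixels are square), "cx", "cy" (the principal point, pixels), "rvec" (rotation vector, rad) and "tvec" (3), from world to camera coordinates, as OpenCV has them; the wrist camera has in their place "mount" (4x4, takes a point from camera to tool coordinates, whose origin is the TCP and whose axes are the tool frame's). Camera axes: x right, y down, z forward; pixel columns grow to the right and rows downward; lengths in m; the calibration is good to about 2 mm. A picture is of the moment at which its call begins: read the wrist's pose just before it.
- bot.hand_in(): hands the job in, once; it reports no verdict.
The state is a dict: "time_s": time; "joint_pos": joint angles; "joint_vel": joint speeds; "tau": joint torques, N m; "tcp_pos": TCP position; "tool_rot": TCP orientation; "ft_force": force on the tool from outside, world axes, zero at the start; "moment": the same for the moment, N m; "opening": finger opening in m.
Only numpy, scipy, OpenCV 4.12 (cv2) and the standard library are available. Lean on these libraries where they do the work, as an engineer would, in place of code of your own. Each camera call takes 0.05 s, during which the arm holds its last target.

### The job

At the pharmacy's goods-in counter, lift the long carton off the three sealed vial cases and lay it on the bare counter, clear of the tray and the rubber mat. One of the cases has a jar loose inside: pick the cases up one at a time and shake or tip them end to end until you find the one that rattles, putting each sound one back flat on the tray. Hold the rattling case out, level and lid up, over the middle of the rubber hand-over mat, a good hand's breadth above it, and finish while still holding it there; do not take a sound case to the mat, and leave the bottle, the pill jar and the medicine box where they stand.

Things in the scene. Friction and masses are not known exactly. Their poses are not given: they have to be found in the camera images.
- tray: Fixed flat stainless-steel tray that the three cases stand on: 200 mm (its x, away from the robot) by 336 mm (its y), floor 4 mm thick, rim 14 mm high and 4 mm thick (rolled edge 17 mm high). Origin: centre of its underside, on the counter. The cases stand side by side along its y, about 105 mm apart centre to centre, their lengths along its x.
- mat: Fixed black ribbed rubber hand-over mat on the counter, beyond the tray: 100 mm (its x) by 240 mm (its y), 5 mm thick. Origin: centre of its underside.
- carton_mid (a point): Centre (half-way up) of the long brown stock carton that lies across the lids of the three cases: 60 mm wide (its x), 250 mm long (its y), 40 mm high (z), 0.22 kg; its underside starts 56 mm above the counter.
- case_left_mid (a point): Centre (half-way up) of the case that starts on the robot's left (+y). The three cases look identical: sealed, opaque, pale grey with a white lid, black end latches, buff paper seals; 150 mm long (own x, along the tray's x), 58 mm wide (y, smooth sides), 52 mm high (z, lid up), 0.27 to 0.37 kg each whatever is inside.
- case_middle_mid (a point): The same point of the case that starts in the middle. Exactly one case, a different one each time, holds a loose glass jar (110 g) that rolls freely, up to 50 mm either way from the middle, to whichever end is tipped down or flung; if the case is then brought level it mostly stays there, so the balance differs by about 0.1 N m from one end to the other. Its pose is not given.
- case_right_mid (a point): The same point of the case that starts on the robot's right (-y). In the two sound cases the contents (also 110 g) are packed tight and do not move.
- bottle: Bystander: brown glass bottle, 60 mm in diameter, 115 mm tall, upright on the counter to the left. Origin: centre of its underside.
- pill_jar: Bystander: white jar, 64 mm in diameter, 85 mm tall, upright on the counter to the left. Origin: centre of its underside.
- medicine_box: Bystander: white folding box with a blue-grey band, 90 x 45 x 60 mm (x, y, z), on the counter to the right. Origin: centre of its underside.
Things that resemble listed ones, but are neither listed nor needed, are in the scene too. Leave any pink or purple look-alike of the part that bears case_middle_mid alone. What is shaped like the part that bears case_right_mid but purple is not meant.

How it is judged:
By the outcome, as a careful person would: the job done as asked, in the order asked, and still so for the second after the job is handed in, while the arm keeps its last pose, push and grip.
It also fails if it takes over 72 s, if anything falls off the work surface, if the arm or the gripper's body presses on something with over 40 N, if the wrist force passes 120 N, or if a joint passes its speed limit or range.

## Working session

There is one attempt and no reset: what is moved stays moved. The work goes in short steps, Python scripts to look and compute and a tool call to move; the robot and the scene stay as the last step left them, time stands still between calls to the robot, and variables do not carry over. Pictures are saved under pics/ and viewed, and the job is handed in when it is done.

Besides the shell and the picture viewer there is one more tool, called after ">>>" as a command line: name --argument value ..., lists and objects as JSON in quotes. apply_moves: Moves the arm, as the interface text tells. Its arguments: {"type":"object","properties":{"plan":{"type":"array","items":{"type":"object","properties":{"tx":{"type":"number"},"ty":{"type":"number"},"tz":{"type":"number"},"rx":{"type":"number"},"ry":{"type":"number"},"rz":{"type":"number"},"grip":{"type":"number"}}}}},"required":["plan"]}

```bash
ls; mkdir -p pics; cat > h.py <<'E'
import numpy as np, cv2
from rig import bot
R=lambda v: cv2.Rodrigues(np.array(v,float))[0]
def cam(name):
    s=bot.get_state(); f=bot.grab_frame(name); h=f["img"].shape[0]
    F=h/2/np.tan(np.radians(f["fovy"])/2)
    if "mount" in f and f["mount"] is not None:
        T=np.eye(4);T[:3,:3]=R(s["tool_rot"]);T[:3,3]=s["tcp_pos"]; M=T@np.array(f["mount"])
        Rc,c=M[:3,:3],M[:3,3]
    else:
        r=R(f["rvec"]); Rc=r.T; c=-r.T@np.array(f["tvec"]).ravel()
    f.update(F=F,Rc=Rc,c=c); return f
def ray(f,u,v,z):
    d=f["Rc"]@np.array([(u-f["cx"])/f["F"],(v-f["cy"])/f["F"],1]); return f["c"]+d*(z-f["c"][2])/d[2]
def cloud(f):
    h,w=f["z_map"].shape; u,v=np.meshgrid(np.arange(w),np.arange(h)); z=f["z_map"]
    P=np.stack([(u-f["cx"])/f["F"]*z,(v-f["cy"])/f["F"]*z,z],-1)
    return P@f["Rc"].T+f["c"]
def st():
    s=bot.get_state()
    print("t",s["time_s"],"tcp",np.round(s["tcp_pos"],4),"rot",np.round(s["tool_rot"],3),"F",np.round(s["ft_force"],1),"M",np.round(s["moment"],2),"op",round(s["opening"],4)); return s
E
python3 - <<'E'
from h import *
s=st(); print(R(s["tool_rot"]).round(3), s["joint_pos"])
for n in ["scene","top","wrist"]:
    f=cam(n); cv2.imwrite(f"pics/{n}0.png",f["img"]); print(n,f["c"],f["F"],f["cx"],f["cy"],(f["z_map"]>0).mean())
    np.save(n+"_cloud.npy",cloud(f)); 
E
```

```text
pics
t 0.0 tcp [ 0.138  -0.6093  0.3031] rot [-2.454e+00  1.960e+00  2.000e-03] F [-0.5 -0.1 -0.1] M [ 0.02  0.04 -0.  ] op 0.0856
[[ 0.221 -0.975 -0.   ]
 [-0.975 -0.221  0.001]
 [-0.001  0.    -1.   ]] [ 1.32539977  0.33286194 -0.06469352  1.46092575  0.02161215  1.34988135
 -0.08850279]
scene [1.6912191  0.03873093 1.14234019] 418.1786136633079 250.9504950900883 194.52071394843517 0.9959055582682291
top [ 0.41254942 -0.08800359  1.54712863] 454.32028009889257 250.32927665535456 190.39574541154192 0.9960378011067709
wrist [ 0.2141836  -0.59220329  0.37352476] 283.98158424544073 256.3071427358696 195.63516857922085 0.9957275390625
```

View pics/scene0.png

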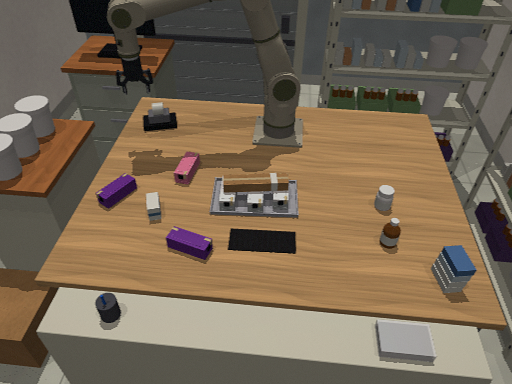

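View pics/top0.png

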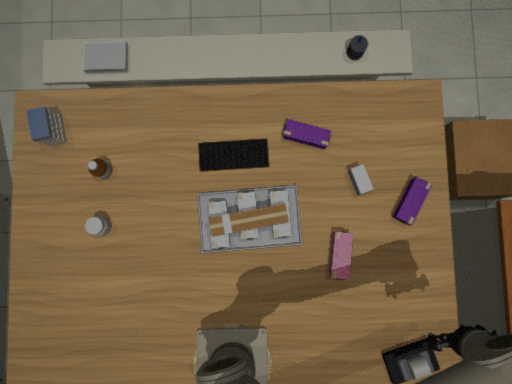

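View pics/wrist0.png

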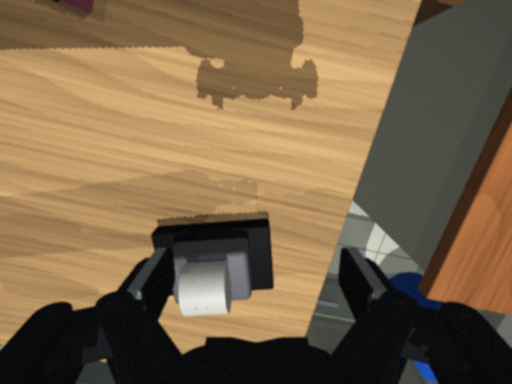

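The tray is at about (249,218) in the top view. It holds three pale cases under the brown carton, and the black mat is at (234,154). The pink (341,256) and purple (307,134), (412,200) boxes are look-alikes; the pale cases on the tray are the ones meant. I'll measure next and enlarge a crop to confirm.

```bash
python3 - <<'E'
from h import *
f=cam("top"); P=cloud(f); im=f["img"]
cv2.imwrite("pics/crop1.png",cv2.resize(im[120:270,170:330],None,fx=5,fy=5,interpolation=cv2.INTER_CUBIC)[:600,:800])
Z=P[...,2]
reg=np.zeros(Z.shape,bool); reg[175:262,185:312]=1
def rect(mask,name,z=None):
    mask=cv2.morphologyEx(mask.astype(np.uint8),cv2.MORPH_OPEN,np.ones((2,2)))
    cs,_=cv2.findContours(mask,cv2.RETR_EXTERNAL,cv2.CHAIN_APPROX_NONE)
    for c in cs:
        if cv2.contourArea(c)<40: continue
        zz=z if z is not None else np.median(Z[mask>0])
        w=np.array([ray(f,u,v,zz)[:2] for u,v in c[:,0]],np.float32)
        r=cv2.minAreaRect(w); m=cv2.moments(c)
        print(name,"z",round(float(np.median(Z[cv2.drawContours(np.zeros_like(mask),[c],-1,1,-1)>0])),4),"c",np.round(r[0],4),"size",np.round(r[1],3),"ang",round(r[2],1),"px",round(m['m10']/m['m00']),round(m['m01']/m['m00']))
rect(reg&(Z>0.08)&(Z<.11),"carton")
rect(reg&(Z>0.04)&(Z<.08),"case")
rect(reg&(Z>0.002),"tray",0.015)
g=im.max(-1); reg2=np.zeros(Z.shape,bool); reg2[130:180,190:280]=1
rect(reg2&(g<60),"mat",.005)
for (a,b,c,d,n) in [(145,190,75,115,"bottle"),(205,245,75,115,"jar"),(155,200,340,380,"box"),(220,290,320,360,"pink"),(115,152,275,340,"purple")]:
    r=np.zeros(Z.shape,bool); r[a:b,c:d]=1; rect(r&(Z>.02),n)
E
```

```text
carton z 0.0964 c [ 0.4658 -0.068 ] size [0.061 0.251] ang 9.4 px 249 221
case z 0.0558 c [0.3996 0.0267] size [0.042 0.06 ] ang 8.0 px 221 242
case z 0.0554 c [ 0.4209 -0.0699] size [0.03  0.059] ang 8.0 px 251 235
case z 0.056 c [ 0.431  -0.1769] size [0.046 0.064] ang 11.0 px 283 231
case z 0.0568 c [0.5061 0.0344] size [0.059 0.049] ang 88.9 px 218 209
case z 0.057 c [ 0.5277 -0.0629] size [0.062 0.059] ang 3.5 px 247 202
case z 0.0564 c [ 0.5163 -0.1707] size [0.092 0.059] ang 3.2 px 280 199
tray z 0.0485 c [ 0.4727 -0.0688] size [0.208 0.344] ang 3.4 px 250 220
mat z 0.0043 c [ 0.6943 -0.0198] size [0.097 0.237] ang 2.3 px 234 155
bottle z 0.0782 c [0.6477 0.4175] size [0.078 0.058] ang 62.2 px 100 169
jar z 0.0815 c [0.4592 0.4212] size [0.062 0.078] ang 0.4 px 98 227
box z 0.0592 c [ 0.5901 -0.4394] size [0.09  0.055] ang 18.8 px 362 180
pink z 0.0522 c [ 0.3447 -0.3662] size [0.064 0.155] ang 82.0 px 342 256
purple z 0.0517 c [ 0.75   -0.2698] size [0.155 0.065] ang 73.2 px 308 134
```

View pics/crop1.png

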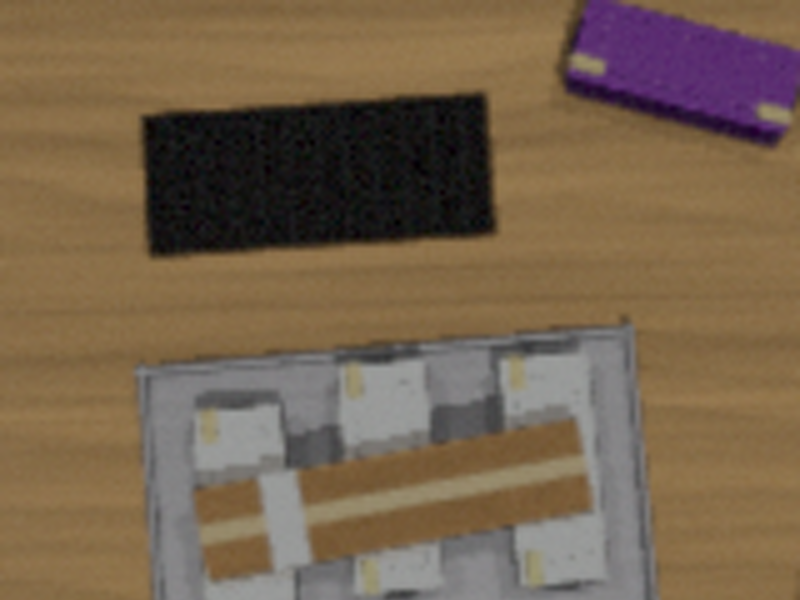

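The top crop confirms it: three pale grey cases with white lids sit on the tray, the carton lies across them, and nothing pink or purple is on the tray. The measured sizes and heights match the description. I'll write a planner helper next and then move above the carton.

```bash
cat >> h.py <<'E'
def go(pos,head=None,tilt=0):
    """tcp target, heading of tool x (deg, world), tool z down; tilt deg about tool x"""
    s=bot.get_state(); R0=R(s["tool_rot"])
    if head is None: head=np.degrees(np.arctan2(R0[1,0],R0[0,0]))
    h=np.radians(head); x=np.array([np.cos(h),np.sin(h),0]); z=np.array([0,0,-1.]); y=np.cross(z,x)
    Rt=np.stack([x,y,z],1)@R([np.radians(tilt),0,0])
    d=R0.T@(np.array(pos)-s["tcp_pos"])*1000; r=np.degrees(cv2.Rodrigues(R0.T@Rt)[0].ravel())
    print("t %.2f"%s["time_s"],"tcp",np.round(s["tcp_pos"],4),"head %.1f"%np.degrees(np.arctan2(R0[1,0],R0[0,0])),"F",np.round(s["ft_force"],1),"M",np.round(s["moment"],3),"op %.4f"%s["opening"],"q",np.round(s["joint_pos"],2))
    print(" shift",d.round(1),"turn",r.round(1),"rows",max(np.linalg.norm(d)/41.7,np.linalg.norm(r)/7.16).round(1))
E
python3 - <<'E'
from h import *
go([.466,-.068,.23],9.4)
E
```

```text
t 0.20 tcp [ 0.1381 -0.6094  0.3034] head -77.2 F [ 0.  -0.2  1.1] M [ 0.055 -0.039  0.066] op 0.0854 q [ 1.33  0.33 -0.06  1.46  0.02  1.35 -0.09]
 shift [-455.5 -439.4   73.8] turn [ -0.    0.  -86.6] rows 15.3
```

>>> apply_moves --plan '[{"tx": -28,"ty": -28,"tz": 0,"rz": -5},{"tx": -57,"ty": -55,"tz": 0,"rz": -11},{"tx": -86,"ty": -83,"tz": 0,"rz": -17},{"tx": -115,"ty": -110,"tz": 0,"rz": -22},{"tx": -143,"ty": -138,"tz": 0,"rz": -28}]'

```text
invalid input
```

```bash
python3 - <<'E'
from h import *
go([.466,-.068,.23],9.4)
E
```

```text
t 0.20 tcp [ 0.1381 -0.6094  0.3034] head -77.2 F [ 0.  -0.2  1.1] M [ 0.055 -0.039  0.066] op 0.0854 q [ 1.33  0.33 -0.06  1.46  0.02  1.35 -0.09]
 shift [-455.5 -439.4   73.8] turn [ -0.    0.  -86.6] rows 15.3
```

Every field is probably required.

>>> apply_moves --plan '[{"tx": -28,"ty": -28,"tz": 0,"rx": 0,"ry": 0,"rz": -5,"grip": 0},{"tx": -57,"ty": -55,"tz": 0,"rx": 0,"ry": 0,"rz": -11,"grip": 0},{"tx": -86,"ty": -83,"tz": 0,"rx": 0,"ry": 0,"rz": -17,"grip": 0},{"tx": -115,"ty": -110,"tz": 0,"rx": 0,"ry": 0,"rz": -22,"grip": 0},{"tx": -143,"ty": -138,"tz": 0,"rx": 0,"ry": 0,"rz": -28,"grip": 0}]'

```text
time_s: 0.62
tcp_pos: [0.2415, -0.4376, 0.3034]
tool_rot: [-2.858, 1.303, 0.001]
ft_force: [1.7, 0.0, 0.2]
opening: 0.0853
```

```bash
python3 - <<'E'
from h import *
go([.466,-.068,.23],9.4)
E
```

```text
t 0.62 tcp [ 0.2415 -0.4376  0.3034] head -49.0 F [1.7 0.  0.2] M [-0.01  -0.077 -0.028] op 0.0853 q [ 1.2   0.07 -0.24  1.77  0.02  1.3   0.11]
 shift [-131.6 -411.9   73.5] turn [ -0.    0.1 -58.4] rows 10.5
```

>>> apply_moves --plan '[{"tx": -13,"ty": -40,"tz": 0,"rx": 0,"ry": 0,"rz": -6,"grip": 0},{"tx": -26,"ty": -79,"tz": 0,"rx": 0,"ry": 0,"rz": -12,"grip": 0},{"tx": -38,"ty": -118,"tz": 5,"rx": 0,"ry": 0,"rz": -18,"grip": 0},{"tx": -51,"ty": -158,"tz": 10,"rx": 0,"ry": 0,"rz": -24,"grip": 0},{"tx": -64,"ty": -198,"tz": 15,"rx": 0,"ry": 0,"rz": -30,"grip": 0}]'

```text
time_s: 1.03
tcp_pos: [0.3482, -0.2596, 0.2887]
tool_rot: [3.1, -0.511, -0.001]
ft_force: [1.5, -0.9, 0.4]
opening: 0.085
```

```bash
python3 - <<'E'
from h import *
go([.466,-.068,.23],9.4)
E
```

```text
t 1.03 tcp [ 0.3482 -0.2596  0.2887] head -18.7 F [ 1.5 -0.9  0.4] M [-0.064 -0.066  0.042] op 0.0850 q [ 1.01 -0.06 -0.45  1.93 -0.03  1.27  0.24]
 shift [  50.  -219.3   58.7] turn [  0.    0.  -28.1] rows 5.6
```

>>> apply_moves --plan '[{"tx": 9,"ty": -39,"tz": 10,"rx": 0,"ry": 0,"rz": -5,"grip": 0},{"tx": 18,"ty": -78,"tz": 20,"rx": 0,"ry": 0,"rz": -11,"grip": 0},{"tx": 27,"ty": -117,"tz": 30,"rx": 0,"ry": 0,"rz": -17,"grip": 0},{"tx": 36,"ty": -156,"tz": 40,"rx": 0,"ry": 0,"rz": -22,"grip": 0},{"tx": 45,"ty": -195,"tz": 50,"rx": 0,"ry": 0,"rz": -28,"grip": 0}]'

```text
time_s: 1.45
tcp_pos: [0.454, -0.0875, 0.2385]
tool_rot: [3.13, 0.26, 0.001]
ft_force: [0.5, -1.5, 0.6]
opening: 0.0858
```

```bash
python3 - <<'E'
from h import *
go([.466,-.068,.136],9.4)
f=cam("wrist"); cv2.imwrite("pics/w1.png",f["img"]); P=cloud(f); Z=P[...,2]
m=((Z>.085)&(Z<.11)).astype(np.uint8); m[:, :]=cv2.morphologyEx(m,cv2.MORPH_OPEN,np.ones((5,5)))
p=P[m>0]; r=cv2.minAreaRect(p[:,:2].astype(np.float32)); print(r,np.median(p[:,2]))
E
```

```text
t 1.45 tcp [ 0.454  -0.0875  0.2385] head 9.5 F [ 0.5 -1.5  0.6] M [-0.074 -0.069 -0.014] op 0.0858 q [ 0.76  0.07 -0.69  1.93  0.05  1.16  0.22]
 shift [ 15.  -17.3 102.5] turn [ 0.  -0.   0.1] rows 2.5
((0.47052982449531555, -0.06653741002082825), (0.061537839472293854, 0.249050572514534), 9.409550666809082) 0.09670115147455145
```

View pics/w1.png

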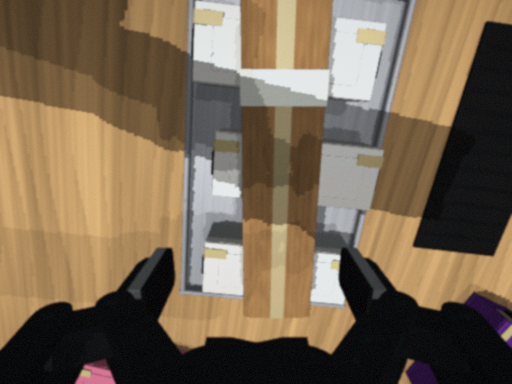

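>>> apply_moves --plan '[{"tx": 9,"ty": -10,"tz": 25,"rx": 0,"ry": 0,"rz": 0,"grip": 0},{"tx": 17,"ty": -18,"tz": 50,"rx": 0,"ry": 0,"rz": 0,"grip": 0},{"tx": 17,"ty": -18,"tz": 75,"rx": 0,"ry": 0,"rz": 0,"grip": 0},{"tx": 17,"ty": -18,"tz": 93,"rx": 0,"ry": 0,"rz": 0,"grip": 0},{"tx": 17,"ty": -18,"tz": 103,"rx": 0,"ry": 0,"rz": 0,"grip": 0}]'

```text
time_s: 1.92
tcp_pos: [0.469, -0.0588, 0.132]
tool_rot: [-3.124, -0.286, 0.002]
ft_force: [-1.8, -0.6, 0.6]
opening: 0.085
```

>>> apply_moves --plan '[{"tx": 0,"ty": 0,"tz": 0,"rx": 0,"ry": 0,"rz": 0,"grip": 255},{"tx": 0,"ty": 0,"tz": 0,"rx": 0,"ry": 0,"rz": 0,"grip": 255},{"tx": 0,"ty": 0,"tz": 0,"rx": 0,"ry": 0,"rz": 0,"grip": 255},{"tx": 0,"ty": 0,"tz": 0,"rx": 0,"ry": 0,"rz": 0,"grip": 255},{"tx": 0,"ty": 0,"tz": 0,"rx": 0,"ry": 0,"rz": 0,"grip": 255}]'

```text
time_s: 2.33
tcp_pos: [0.4693, -0.059, 0.1329]
tool_rot: [-3.125, -0.286, 0.0]
ft_force: [0.7, -0.5, -1.4]
opening: 0.0595
```

```bash
python3 - <<'E'
from h import *
go([.47,.24,.22],80)
E
```

```text
t 2.33 tcp [ 0.4693 -0.059   0.1329] head 10.4 F [ 0.7 -0.5 -1.4] M [ 0.009 -0.04  -0.036] op 0.0595 q [ 0.67  0.25 -0.7   2.01  0.19  0.95  0.06]
 shift [  54.9 -294.2  -86.2] turn [ -0.2  -0.1 -69.6] rows 9.7
```

>>> apply_moves --plan '[{"tx": 0,"ty": 0,"tz": -10,"rx": 0,"ry": 0,"rz": 0,"grip": 255},{"tx": 0,"ty": 0,"tz": -30,"rx": 0,"ry": 0,"rz": 0,"grip": 255},{"tx": 5,"ty": -20,"tz": -50,"rx": 0,"ry": 0,"rz": -3,"grip": 255},{"tx": 12,"ty": -50,"tz": -70,"rx": 0,"ry": 0,"rz": -8,"grip": 255},{"tx": 19,"ty": -80,"tz": -85,"rx": 0,"ry": 0,"rz": -14,"grip": 255}]'

```text
time_s: 2.75
tcp_pos: [0.4739, 0.0234, 0.2208]
tool_rot: [-3.068, -0.667, -0.003]
ft_force: [1.6, 0.4, -2.1]
opening: 0.0593
```

```bash
python3 - <<'E'
from h import *
go([.47,.24,.20],80)
f=cam("scene"); cv2.imwrite("pics/s1.png",f["img"])
E
```

```text
t 2.75 tcp [0.4739 0.0234 0.2208] head 24.5 F [ 1.6  0.4 -2.1] M [ 0.03  -0.066 -0.018] op 0.0593 q [ 0.63  0.14 -0.81  1.92  0.11  1.13  0.2 ]
 shift [  86.3 -198.6   21.4] turn [ -0.   -0.2 -55.5] rows 7.7
```

View pics/s1.png

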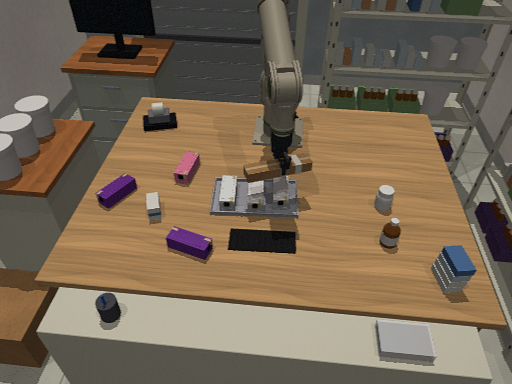

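The carton is held level at about (277,168), and the three cases are still on the tray.

>>> apply_moves --plan '[{"tx": 14,"ty": -30,"tz": 0,"rx": 0,"ry": 0,"rz": -7,"grip": 255},{"tx": 28,"ty": -60,"tz": 0,"rx": 0,"ry": 0,"rz": -14,"grip": 255},{"tx": 42,"ty": -90,"tz": 0,"rx": 0,"ry": 0,"rz": -21,"grip": 255},{"tx": 56,"ty": -125,"tz": 0,"rx": 0,"ry": 0,"rz": -28,"grip": 255},{"tx": 70,"ty": -160,"tz": 0,"rx": 0,"ry": 0,"rz": -35,"grip": 255}]'

```text
time_s: 3.22
tcp_pos: [0.4691, 0.2065, 0.2256]
tool_rot: [-2.714, -1.583, -0.013]
ft_force: [1.1, -0.2, -1.6]
opening: 0.0588
```

```bash
python3 - <<'E'
from h import *
go([.47,.24,.10],80)
E
```

```text
t 3.22 tcp [0.4691 0.2065 0.2256] head 60.5 F [ 1.1 -0.2 -1.6] M [ 0.054 -0.024  0.002] op 0.0588 q [ 0.37  0.28 -0.98  1.82  0.25  1.17  0.36]
 shift [ 28.7 -16.3 125.7] turn [  0.3  -0.4 -19.5] rows 3.1
```

>>> apply_moves --plan '[{"tx": 12,"ty": -6,"tz": 25,"rx": 0,"ry": 0,"rz": -6,"grip": 255},{"tx": 22,"ty": -12,"tz": 55,"rx": 0,"ry": 0,"rz": -13,"grip": 255},{"tx": 29,"ty": -16,"tz": 85,"rx": 0,"ry": 0,"rz": -19,"grip": 255},{"tx": 29,"ty": -16,"tz": 110,"rx": 0,"ry": 0,"rz": -19,"grip": 255},{"tx": 29,"ty": -16,"tz": 125,"rx": 0,"ry": 0,"rz": -19,"grip": 255}]'

```text
time_s: 3.63
tcp_pos: [0.4695, 0.2399, 0.0987]
tool_rot: [2.415, 2.009, 0.01]
ft_force: [-1.0, -1.4, -1.5]
opening: 0.059
```

```bash
python3 - <<'E'
from h import *
go([.47,.24,.078],80)
E
```

```text
t 3.63 tcp [0.4695 0.2399 0.0987] head 79.5 F [-1.  -1.4 -1.5] M [-0.037  0.009 -0.046] op 0.0590 q [ 0.22  0.51 -0.93  1.89  0.49  0.98  0.46]
 shift [ 0.1  0.3 20.7] turn [ 0.2 -0.3 -0.5] rows 0.5
```

>>> apply_moves --plan '[{"tx": 0,"ty": 0,"tz": 5,"rx": 0,"ry": 0,"rz": 0,"grip": 255},{"tx": 0,"ty": 0,"tz": 10,"rx": 0,"ry": 0,"rz": 0,"grip": 255},{"tx": 0,"ty": 0,"tz": 14,"rx": 0,"ry": 0,"rz": 0,"grip": 255},{"tx": 0,"ty": 0,"tz": 17,"rx": 0,"ry": 0,"rz": 0,"grip": 255},{"tx": 0,"ty": 0,"tz": 20,"rx": 0,"ry": 0,"rz": 0,"grip": 255}]'

```text
time_s: 4.05
tcp_pos: [0.4704, 0.2399, 0.0796]
tool_rot: [2.415, 2.008, 0.012]
ft_force: [0.4, 0.0, -1.7]
opening: 0.059
```

```bash
python3 - <<'E'
from h import *
go([.47,.24,.078],80)
f=cam("scene"); cv2.imwrite("pics/s2.png",cv2.resize(f["img"][130:260,200:420],None,fx=3.5,fy=3.5))
E
```

```text
t 4.05 tcp [0.4704 0.2399 0.0796] head 79.5 F [ 0.4  0.  -1.7] M [-0.016  0.057 -0.039] op 0.0590 q [ 0.2   0.54 -0.91  1.9   0.53  0.95  0.44]
 shift [-0.  -0.4  1.6] turn [ 0.3 -0.3 -0.5] rows 0.1
```

View pics/s2.png

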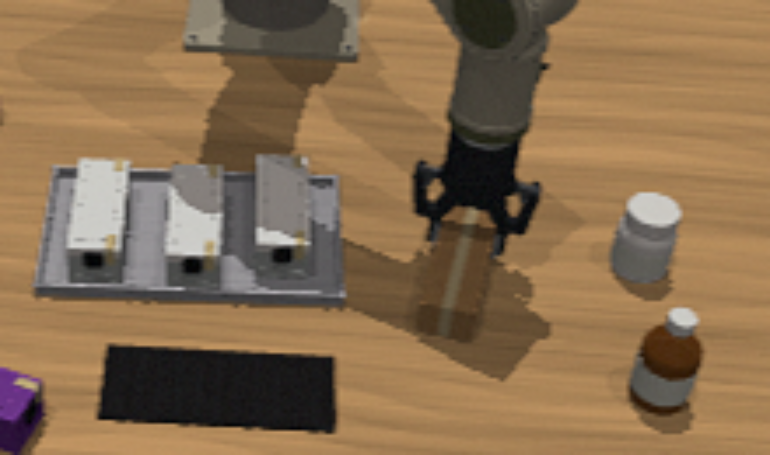

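The carton is in the clear space between the tray and the jar. I'll lower until it touches.

>>> apply_moves --plan '[{"tx": 0,"ty": 0,"tz": 2,"rx": 0,"ry": 0,"rz": 0,"grip": 255},{"tx": 0,"ty": 0,"tz": 3,"rx": 0,"ry": 0,"rz": 0,"grip": 255},{"tx": 0,"ty": 0,"tz": 4,"rx": 0,"ry": 0,"rz": 0,"grip": 255},{"tx": 0,"ty": 0,"tz": 4,"rx": 0,"ry": 0,"rz": 0,"grip": 255},{"tx": 0,"ty": 0,"tz": 4,"rx": 0,"ry": 0,"rz": 0,"grip": 255}]'

```text
time_s: 4.52
tcp_pos: [0.4705, 0.24, 0.0767]
tool_rot: [2.414, 2.006, 0.011]
ft_force: [-5.2, -3.6, 21.1]
opening: 0.0593
```

Contact reads 21 N, so I'll release.

>>> apply_moves --plan '[{"tx": 0,"ty": 0,"tz": -1,"rx": 0,"ry": 0,"rz": 0,"grip": 255},{"tx": 0,"ty": 0,"tz": -1,"rx": 0,"ry": 0,"rz": 0,"grip": 0},{"tx": 0,"ty": 0,"tz": -1,"rx": 0,"ry": 0,"rz": 0,"grip": 0},{"tx": 0,"ty": 0,"tz": -1,"rx": 0,"ry": 0,"rz": 0,"grip": 0},{"tx": 0,"ty": 0,"tz": -15,"rx": 0,"ry": 0,"rz": 0,"grip": 0}]'

```text
time_s: 4.93
tcp_pos: [0.4694, 0.2392, 0.0901]
tool_rot: [2.415, 2.007, 0.006]
ft_force: [0.2, -0.6, 0.1]
opening: 0.0858
```

>>> apply_moves --plan '[{"tx": 0,"ty": 0,"tz": -30,"rx": 0,"ry": 0,"rz": 0,"grip": 0},{"tx": 0,"ty": 0,"tz": -65,"rx": 0,"ry": 0,"rz": 0,"grip": 0},{"tx": 0,"ty": 0,"tz": -100,"rx": 0,"ry": 0,"rz": 0,"grip": 0},{"tx": 0,"ty": 0,"tz": -130,"rx": 0,"ry": 0,"rz": 0,"grip": 0},{"tx": 0,"ty": 0,"tz": -140,"rx": 0,"ry": 0,"rz": 0,"grip": 0}]'

```text
time_s: 5.35
tcp_pos: [0.4697, 0.2404, 0.2353]
tool_rot: [2.413, 2.007, 0.015]
ft_force: [1.5, -0.1, 1.3]
opening: 0.0851
```

```bash
cat > cases.py <<'E'
from h import *
def cases(f,save=None,view="top"):
    P=cloud(f); Z=P[...,2]
    m=((Z>0.045)&(Z<.07)&(P[...,0]>.33)&(P[...,0]<.62)&(P[...,1]>-.26)&(P[...,1]<.13)).astype(np.uint8)
    m=cv2.morphologyEx(m,cv2.MORPH_OPEN,np.ones((3,3)))
    cs,_=cv2.findContours(m,cv2.RETR_EXTERNAL,cv2.CHAIN_APPROX_NONE)
    for c in cs:
        if cv2.contourArea(c)<60: continue
        q=np.zeros_like(m); cv2.drawContours(q,[c],-1,1,-1); p=P[(q>0)&(m>0)]
        r=cv2.minAreaRect(p[:,:2].astype(np.float32)); print("case",np.round(r[0],4),np.round(r[1],3),round(r[2],1),"z",np.median(p[:,2]).round(4),"px",c[:,0].mean(0).round())
    if save: cv2.imwrite(save,f["img"])
E
python3 - <<'E'
from cases import *
go([.47,.0,.22],-90)
cases(cam("top"),"pics/t2.png")
E
```

```text
t 5.35 tcp [0.4697 0.2404 0.2353] head 79.5 F [ 1.5 -0.1  1.3] M [-0.013 -0.017  0.056] op 0.0851 q [ 0.35  0.33 -1.05  1.77  0.31  1.21  0.59]
 shift [-236.4   44.    14.5] turn [ -0.4  -0.7 169.5] rows 23.7
case [0.4588 0.0334] [0.153 0.059] 3.0 z 0.0567 px [219. 224.]
case [ 0.4861 -0.0623] [0.153 0.059] 3.4 z 0.0567 px [248. 215.]
case [ 0.4885 -0.1699] [0.156 0.06 ] 3.5 z 0.0567 px [280. 213.]
```

View pics/t2.png

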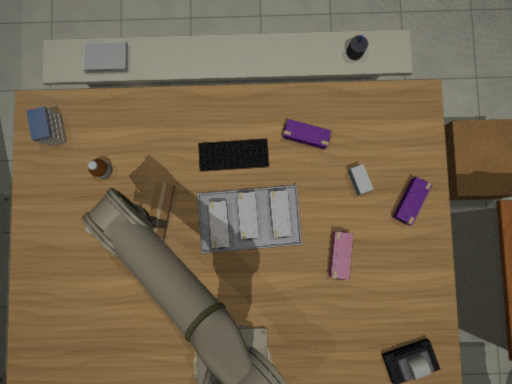

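The top view shows the carton lying clear of the tray at (162,205) and three free cases at (219,224), (248,215) and (280,213). I'll start with the left one.

```bash
python3 - <<'E'
from h import *
go([.46,.033,.20],93.4)
E
```

```text
t 5.40 tcp [0.47   0.2403 0.2352] head 79.5 F [0.8 0.6 1.7] M [ 0.04  -0.093 -0.016] op 0.0852 q [ 0.35  0.33 -1.05  1.77  0.31  1.21  0.59]
 shift [-205.8   27.7   34.4] turn [  0.5  -0.2 -13.9] rows 5.0
```

>>> apply_moves --plan '[{"tx": -38,"ty": 5,"tz": 3,"rx": 0,"ry": 0,"rz": -3,"grip": 0},{"tx": -78,"ty": 10,"tz": 6,"rx": 0,"ry": 0,"rz": -6,"grip": 0},{"tx": -118,"ty": 16,"tz": 15,"rx": 0,"ry": 0,"rz": -9,"grip": 0},{"tx": -158,"ty": 22,"tz": 25,"rx": 0.5,"ry": 0,"rz": -12,"grip": 0},{"tx": -198,"ty": 27,"tz": 33,"rx": 0.5,"ry": 0,"rz": -14,"grip": 0}]'

```text
time_s: 5.82
tcp_pos: [0.4599, 0.0388, 0.2008]
tool_rot: [-2.148, -2.289, -0.004]
ft_force: [1.4, -0.2, -0.1]
opening: 0.0857
```

```bash
python3 - <<'E'
from cases import *
go([.46,.033,.10],93.4)
cases(cam("wrist"),"pics/w2.png")
E
```

```text
t 5.82 tcp [0.4599 0.0388 0.2008] head 93.7 F [ 1.4 -0.2 -0.1] M [-0.048 -0.059  0.045] op 0.0857 q [ 0.83  0.19 -1.07  1.96  0.18  1.1   1.32]
 shift [ -6.2  -0.3 100.7] turn [ 0.  -0.2  0.3] rows 2.4
case [ 0.5507 -0.0323] [0.018 0.007] 2.4 z 0.0549 px [173. 295.]
case [ 0.4777 -0.0629] [0.138 0.059] 3.4 z 0.0567 px [126. 201.]
case [ 0.492 -0.147] [0.048 0.158] 79.3 z 0.0565 px [ 21. 221.]
case [0.4581 0.033 ] [0.153 0.059] 3.5 z 0.0568 px [249. 191.]
```

View pics/w2.png

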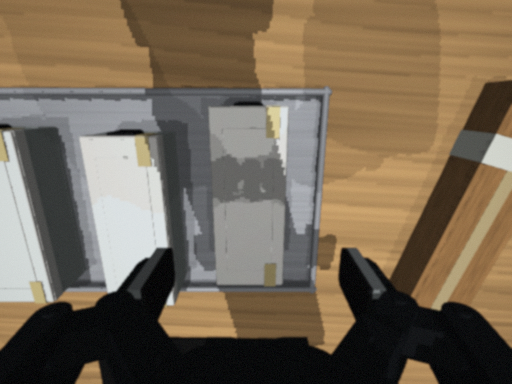

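Wrist and top views agree on the left case: (0.458, 0.033), 3.4°, top at 56.8 mm, at px (249,191).

```bash
python3 - <<'E'
from h import *
go([.4585,.033,.094],93.4)
E
```

```text
t 5.87 tcp [0.4592 0.0302 0.1987] head 93.3 F [ 0.3 -7.  -1.8] M [-0.454 -0.059  0.019] op 0.0853 q [ 0.84  0.19 -1.06  1.96  0.18  1.09  1.33]
 shift [  2.8  -0.2 104.7] turn [-0.2 -0.  -0.1] rows 2.5
```

>>> apply_moves --plan '[{"tx": 3,"ty": 0,"tz": 30,"rx": 0,"ry": 0,"rz": 0,"grip": 0},{"tx": 3,"ty": 0,"tz": 60,"rx": 0,"ry": 0,"rz": 0,"grip": 0},{"tx": 3,"ty": 0,"tz": 85,"rx": 0,"ry": 0,"rz": 0,"grip": 0},{"tx": 3,"ty": 0,"tz": 100,"rx": 0,"ry": 0,"rz": 0,"grip": 0},{"tx": 3,"ty": 0,"tz": 105,"rx": 0,"ry": 0,"rz": 0,"grip": 0}]'

```text
time_s: 6.28
tcp_pos: [0.457, 0.0334, 0.0913]
tool_rot: [-2.152, -2.28, 0.006]
ft_force: [-1.1, 0.4, 0.0]
opening: 0.0856
```

>>> apply_moves --plan '[{"tx": 0,"ty": 0,"tz": 0,"rx": 0,"ry": 0,"rz": 0,"grip": 255},{"tx": 0,"ty": 0,"tz": 0,"rx": 0,"ry": 0,"rz": 0,"grip": 255},{"tx": 0,"ty": 0,"tz": 0,"rx": 0,"ry": 0,"rz": 0,"grip": 255},{"tx": 0,"ty": 0,"tz": 0,"rx": 0,"ry": 0,"rz": 0,"grip": 255},{"tx": 0,"ty": 0,"tz": 0,"rx": 0,"ry": 0,"rz": 0,"grip": 255}]'

```text
time_s: 6.7
tcp_pos: [0.4575, 0.0335, 0.0922]
tool_rot: [-2.153, -2.281, 0.005]
ft_force: [-2.3, -0.5, 6.3]
opening: 0.0573
```

```bash
python3 - <<'E'
from h import *
go([.4585,.033,.25],93.4)
E
```

```text
t 6.70 tcp [0.4575 0.0335 0.0922] head 93.3 F [-2.3 -0.5  6.3] M [0.05  0.485 0.001] op 0.0573 q [ 0.7   0.38 -0.96  2.06  0.4   0.91  1.14]
 shift [  -0.3    0.  -157.8] turn [-0.3 -0.1 -0.1] rows 3.8
```

>>> apply_moves --plan '[{"tx": 0,"ty": 0,"tz": -15,"rx": 0,"ry": 0,"rz": 0,"grip": 255},{"tx": 0,"ty": 0,"tz": -50,"rx": 0,"ry": 0,"rz": 0,"grip": 255},{"tx": 0,"ty": 0,"tz": -85,"rx": 0,"ry": 0,"rz": 0,"grip": 255},{"tx": 0,"ty": 0,"tz": -120,"rx": 0,"ry": 0,"rz": 0,"grip": 255},{"tx": 0,"ty": 0,"tz": -140,"rx": 0,"ry": 0,"rz": 0,"grip": 255}]'

```text
time_s: 7.12
tcp_pos: [0.459, 0.034, 0.2356]
tool_rot: [-2.154, -2.284, 0.003]
ft_force: [0.8, 0.1, -3.3]
opening: 0.057
```

```bash
python3 - <<'E'
from h import *
go([.4585,.033,.25],93.4)
f=cam("scene"); cv2.imwrite("pics/s3.png",cv2.resize(f["img"][100:250,180:360],None,fx=4,fy=4))
E
```

```text
t 7.12 tcp [0.459  0.034  0.2356] head 93.4 F [ 0.8  0.1 -3.3] M [ 0.042 -0.105  0.028] op 0.0570 q [ 0.88  0.13 -1.1   1.92  0.13  1.17  1.37]
 shift [ -1.   -0.6 -14.4] turn [-0.2 -0.  -0. ] rows 0.3
```

View pics/s3.png

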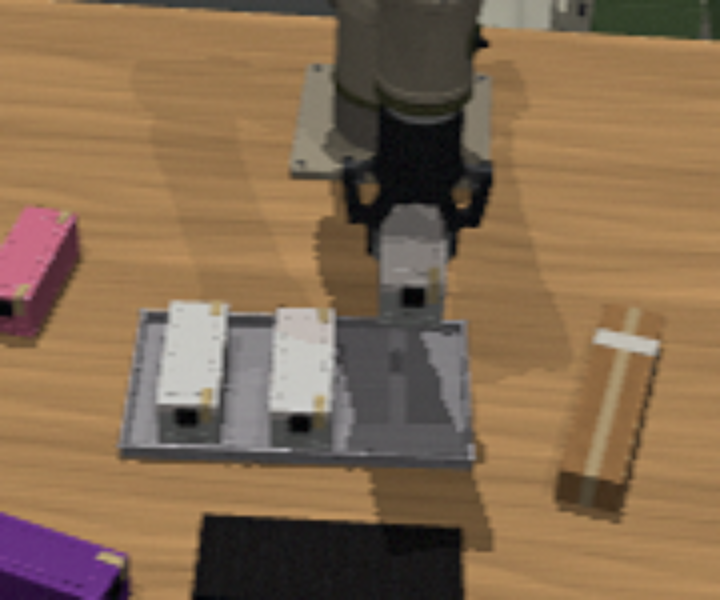

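The case is held at about (412,265) in the crop, and the other two are still in place. Next I'll tip the front end down.

>>> apply_moves --plan '[{"tx": 0,"ty": 0,"tz": -10,"rx": 5,"ry": 0,"rz": 0,"grip": 255},{"tx": 0,"ty": 0,"tz": -25,"rx": 11,"ry": 0,"rz": 0,"grip": 255},{"tx": 0,"ty": 0,"tz": -40,"rx": 18,"ry": 0,"rz": 0,"grip": 255},{"tx": 0,"ty": 0,"tz": -50,"rx": 25,"ry": 0,"rz": 0,"grip": 255},{"tx": 0,"ty": 0,"tz": -50,"rx": 30,"ry": 0,"rz": 0,"grip": 255}]'

```text
time_s: 7.58
tcp_pos: [0.4613, 0.0339, 0.2891]
tool_rot: [-1.875, -1.985, 0.537]
ft_force: [-0.7, 0.1, -4.6]
opening: 0.0574
```

```bash
cat >> h.py <<'E'
def avg(n=8,skip=2):
    a=[]
    for i in range(n):
        f=bot.grab_frame("scene"); s=bot.get_state(); a.append(np.r_[s["ft_force"],s["moment"]])
    a=np.array(a)[skip:]; R0=R(s["tool_rot"]); 
    print("avgF",a[:,:3].mean(0).round(2),"M",a[:,3:].mean(0).round(3),"+-",(a[:,3:].std(0)/len(a)**.5).round(3),"M.toolx %.3f"%(a[:,3:].mean(0)@R0[:,0]),"toolz",R0[:,2].round(3))
    print(a[:,4].round(2))
    return f
E
python3 - <<'E'
from h import *
go([.4585,.033,.28],93.4)
f=avg(); cv2.imwrite("pics/s4.png",cv2.resize(f["img"][100:250,180:360],None,fx=4,fy=4))
go([.4585,.033,.28],93.4)
E
```

```text
t 7.58 tcp [0.4613 0.0339 0.2891] head 93.3 F [-0.7  0.1 -4.6] M [ 0.149 -1.055  0.024] op 0.0574 q [ 0.62  0.49 -1.01  1.56  0.23  1.81  1.19]
 shift [-0.7  2.1  9.3] turn [-30.2   0.   -0.1] rows 4.2
avgF [ 0.01  0.28 -3.64] M [ 0.053 -0.877 -0.   ] +- [0.018 0.015 0.009] M.toolx -0.878 toolz [-0.496 -0.03  -0.868]
[-0.86 -0.91 -0.93 -0.87 -0.87 -0.82]
t 7.98 tcp [0.4599 0.0341 0.2885] head 93.3 F [-0.8 -0.5 -3.3] M [ 0.034 -0.817 -0.014] op 0.0571 q [ 0.62  0.49 -1.01  1.57  0.23  1.8   1.19]
 shift [-1.   3.   8.1] turn [-29.8   0.1  -0.1] rows 4.2
```

View pics/s4.png

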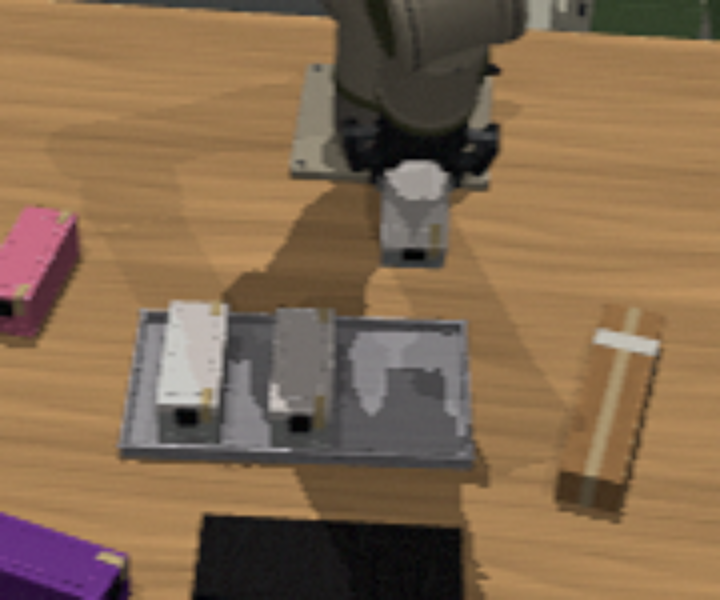

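>>> apply_moves --plan '[{"tx": 0,"ty": 0,"tz": 0,"rx": -6,"ry": 0,"rz": 0,"grip": 255},{"tx": 0,"ty": 0,"tz": 0,"rx": -13,"ry": 0,"rz": 0,"grip": 255},{"tx": 0,"ty": 0,"tz": 0,"rx": -20,"ry": 0,"rz": 0,"grip": 255},{"tx": 0,"ty": 0,"tz": 0,"rx": -26,"ry": 0,"rz": 0,"grip": 255},{"tx": 0,"ty": 0,"tz": 0,"rx": -30,"ry": 0,"rz": 0,"grip": 255}]'

```text
time_s: 8.4
tcp_pos: [0.4594, 0.034, 0.2884]
tool_rot: [2.148, 2.278, 0.004]
ft_force: [-0.6, 0.2, -3.4]
opening: 0.0574
```

```bash
python3 - <<'E'
from h import *
f=avg(10,2)
go([.4585,.033,.28],93.4)
E
```

```text
avgF [ 0.22 -0.3  -3.97] M [-0.007  0.067 -0.006] +- [0.009 0.014 0.004] M.toolx 0.068 toolz [ 0.002  0.    -1.   ]
[0.01 0.05 0.06 0.02 0.07 0.12 0.1  0.11]
t 8.90 tcp [0.4601 0.0344 0.2882] head 93.4 F [ 0.2 -0.6 -3.3] M [-0.01   0.11  -0.009] op 0.0571 q [ 0.95  0.05 -1.13  1.85  0.05  1.27  1.44]
 shift [-1.3 -1.7  8.2] turn [ 0.1  0.  -0. ] rows 0.2
```

>>> apply_moves --plan '[{"tx": 0,"ty": 0,"tz": 0,"rx": -6,"ry": 0,"rz": 0,"grip": 255},{"tx": 0,"ty": 0,"tz": 0,"rx": -13,"ry": 0,"rz": 0,"grip": 255},{"tx": 0,"ty": 0,"tz": 0,"rx": -20,"ry": 0,"rz": 0,"grip": 255},{"tx": 0,"ty": 0,"tz": 0,"rx": -26,"ry": 0,"rz": 0,"grip": 255},{"tx": 0,"ty": 0,"tz": 0,"rx": -30,"ry": 0,"rz": 0,"grip": 255}]'

```text
time_s: 9.32
tcp_pos: [0.4595, 0.034, 0.2883]
tool_rot: [1.87, 1.983, 0.538]
ft_force: [-0.1, 0.3, -5.0]
opening: 0.0572
```

```bash
python3 - <<'E'
from h import *
f=avg(8,2)
go([.4585,.033,.28],93.4)
E
```

```text
avgF [ 0.07 -0.15 -3.63] M [-0.047  0.886  0.007] +- [0.005 0.007 0.009] M.toolx 0.887 toolz [ 0.499  0.031 -0.866]
[0.91 0.86 0.89 0.9  0.87 0.89]
t 9.72 tcp [0.4606 0.0347 0.2883] head 93.4 F [-0.4 -0.7 -3.6] M [-0.035  0.888  0.027] op 0.0571 q [ 0.87 -0.41 -0.86  2.18 -0.49  0.75  1.88]
 shift [-1.6 -6.1  6.1] turn [30.  -0.1  0. ] rows 4.2
```

>>> apply_moves --plan '[{"tx": 0,"ty": 0,"tz": 0,"rx": 6,"ry": 0,"rz": 0,"grip": 255},{"tx": 0,"ty": 0,"tz": 0,"rx": 13,"ry": 0,"rz": 0,"grip": 255},{"tx": 0,"ty": 0,"tz": 0,"rx": 20,"ry": 0,"rz": 0,"grip": 255},{"tx": 0,"ty": 0,"tz": 0,"rx": 26,"ry": 0,"rz": 0,"grip": 255},{"tx": 0,"ty": 0,"tz": 0,"rx": 30,"ry": 0,"rz": 0,"grip": 255}]'

```text
time_s: 10.13
tcp_pos: [0.4623, 0.0332, 0.2904]
tool_rot: [-2.158, -2.283, -0.001]
ft_force: [-0.2, 0.3, -3.9]
opening: 0.057
```

```bash
python3 - <<'E'
from h import *
f=avg(10,2)
go([.4585,.0335,.11],93.4)
E
```

```text
avgF [-0.09 -0.02 -3.59] M [ 0.002  0.056 -0.017] +- [0.017 0.024 0.009] M.toolx 0.056 toolz [ 0.002 -0.002 -1.   ]
[ 0.03 -0.07 -0.01  0.04  0.08  0.13  0.12  0.13]
t 10.63 tcp [0.4603 0.0348 0.2888] head 93.4 F [-0.8 -1.3 -3.9] M [-0.039  0.127 -0.025] op 0.0571 q [ 1.08  0.08 -1.27  1.85  0.08  1.27  1.41]
 shift [ -0.8  -2.2 178.8] turn [0.1 0.1 0. ] rows 4.3
```

The left case reads 0.067 N m after front-down and 0.056 after back-down. There is no shift, so it is sound. I'll put it back where it was.

>>> apply_moves --plan '[{"tx": 0,"ty": -1,"tz": 30,"rx": 0,"ry": 0,"rz": 0,"grip": 255},{"tx": 0,"ty": -2,"tz": 70,"rx": 0,"ry": 0,"rz": 0,"grip": 255},{"tx": -1,"ty": -3,"tz": 110,"rx": 0,"ry": 0,"rz": 0,"grip": 255},{"tx": -1,"ty": -3,"tz": 145,"rx": 0,"ry": 0,"rz": 0,"grip": 255},{"tx": -1,"ty": -3,"tz": 170,"rx": 0,"ry": 0,"rz": 0,"grip": 255}]'

```text
time_s: 11.05
tcp_pos: [0.4565, 0.0327, 0.1163]
tool_rot: [2.152, 2.284, -0.003]
ft_force: [-0.5, -0.3, -4.0]
opening: 0.0572
```

```bash
python3 - <<'E'
from h import *
cam("top")
go([.4575,.0335,.0922],93.4)
E
```

```text
t 11.10 tcp [0.4547 0.0323 0.1133] head 93.4 F [-5.7 -2.2 -7.1] M [-0.206  0.538  0.049] op 0.0570 q [ 0.82  0.39 -1.11  2.05  0.43  0.96  1.12]
 shift [ 1.1  2.9 21.1] turn [-0.2  0.2  0. ] rows 0.5
```

>>> apply_moves --plan '[{"tx": 1,"ty": 3,"tz": 8,"rx": 0,"ry": 0,"rz": 0,"grip": 255},{"tx": 1,"ty": 3,"tz": 14,"rx": 0,"ry": 0,"rz": 0,"grip": 255},{"tx": 1,"ty": 3,"tz": 18,"rx": 0,"ry": 0,"rz": 0,"grip": 255},{"tx": 1,"ty": 3,"tz": 20,"rx": 0,"ry": 0,"rz": 0,"grip": 255},{"tx": 1,"ty": 3,"tz": 21,"rx": 0,"ry": 0,"rz": 0,"grip": 255}]'

```text
time_s: 11.52
tcp_pos: [0.4581, 0.0332, 0.0931]
tool_rot: [2.154, 2.285, -0.006]
ft_force: [0.4, 0.4, -4.0]
opening: 0.0572
```

```bash
python3 - <<'E'
from h import *
cam("top")
go([.4575,.0335,.0922],93.4)
E
```

```text
t 11.57 tcp [0.458  0.0332 0.0929] head 93.4 F [ 0.4 -0.1 -2.5] M [ 0.008 -0.009  0.013] op 0.0575 q [ 0.78  0.43 -1.07  2.05  0.48  0.93  1.08]
 shift [ 0.3 -0.5  0.7] turn [-0.1  0.2 -0. ] rows 0.0
```

Nearly in contact. I'll lower 1.5 mm more, release and rise.

>>> apply_moves --plan '[{"tx": 0,"ty": 0,"tz": 1,"rx": 0,"ry": 0,"rz": 0,"grip": 255},{"tx": 0,"ty": 0,"tz": 1.5,"rx": 0,"ry": 0,"rz": 0,"grip": 255},{"tx": 0,"ty": 0,"tz": 1,"rx": 0,"ry": 0,"rz": 0,"grip": 0},{"tx": 0,"ty": 0,"tz": 0,"rx": 0,"ry": 0,"rz": 0,"grip": 0},{"tx": 0,"ty": 0,"tz": 0,"rx": 0,"ry": 0,"rz": 0,"grip": 0}]'

```text
time_s: 11.98
tcp_pos: [0.4584, 0.0333, 0.0934]
tool_rot: [2.153, 2.285, -0.005]
ft_force: [0.7, -0.5, -0.2]
opening: 0.0854
```

>>> apply_moves --plan '[{"tx": 0,"ty": 0,"tz": -15,"rx": 0,"ry": 0,"rz": 0,"grip": 0},{"tx": 0,"ty": 0,"tz": -45,"rx": 0,"ry": 0,"rz": 0,"grip": 0},{"tx": 0,"ty": 0,"tz": -80,"rx": 0,"ry": 0,"rz": 0,"grip": 0},{"tx": -25,"ty": 6,"tz": -105,"rx": 0,"ry": 0,"rz": 0,"grip": 0},{"tx": -60,"ty": 18,"tz": -110,"rx": 0,"ry": 0,"rz": 0,"grip": 0}]'

```text
time_s: 12.4
tcp_pos: [0.4814, -0.0227, 0.2083]
tool_rot: [2.143, 2.287, -0.001]
ft_force: [0.9, -0.6, -0.0]
opening: 0.0855
```

```bash
python3 - <<'E'
from cases import *
cam("scene")
cases(cam("wrist"),"pics/w3.png")
go([.486,-.0625,.12],93.4)
E
```

```text
case [ 0.4853 -0.0629] [0.153 0.059] 3.5 z 0.0568 px [222. 192.]
case [ 0.4877 -0.1698] [0.152 0.06 ] 3.3 z 0.0567 px [ 91. 184.]
case [0.4597 0.0326] [0.153 0.059] 3.5 z 0.0567 px [341. 168.]
t 12.50 tcp [ 0.4822 -0.0307  0.2052] head 93.0 F [ 0.6  0.1 -0. ] M [ 0.034 -0.018  0.02 ] op 0.0856 q [ 1.02  0.29 -1.17  1.91  0.3   1.14  1.36]
 shift [-31.4   1.9  85.4] turn [ 0.1  0.4 -0.4] rows 2.2
```

View pics/w3.png

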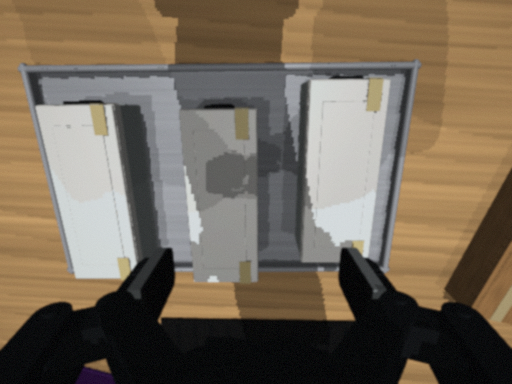

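The left case is back flat on the tray at px (341,168). The middle one is at (222,192), i.e. (0.4853, -0.0629).

>>> apply_moves --plan '[{"tx": -16,"ty": 1,"tz": 10,"rx": 0,"ry": 0,"rz": 0,"grip": 0},{"tx": -32,"ty": 1,"tz": 35,"rx": 0,"ry": 0,"rz": 0,"grip": 0},{"tx": -32,"ty": 1,"tz": 65,"rx": 0,"ry": 0,"rz": 0,"grip": 0},{"tx": -32,"ty": 1,"tz": 90,"rx": 0,"ry": 0,"rz": 0,"grip": 0},{"tx": -32,"ty": 1,"tz": 110,"rx": 0,"ry": 0,"rz": 0,"grip": 0}]'

```text
time_s: 12.92
tcp_pos: [0.4842, -0.0635, 0.0929]
tool_rot: [2.161, 2.275, -0.005]
ft_force: [0.4, -1.0, 0.2]
opening: 0.0854
```

```bash
python3 - <<'E'
from h import *
cam("top")
go([.4855,-.0627,.093],93.4)
E
```

```text
t 12.97 tcp [ 0.4826 -0.0634  0.0902] head 93.0 F [-2.6 -1.3 -3.6] M [-0.09   0.265 -0.015] op 0.0857 q [ 0.92  0.48 -1.02  1.99  0.51  0.95  1.27]
 shift [ 0.5  2.9 -2.8] turn [-0.2  0.2 -0.4] rows 0.1
```

>>> apply_moves --plan '[{"tx": 1,"ty": 3,"tz": -3,"rx": 0,"ry": 0,"rz": 0,"grip": 100},{"tx": 1,"ty": 3,"tz": -3,"rx": 0,"ry": 0,"rz": 0,"grip": 255},{"tx": 1,"ty": 3,"tz": -3,"rx": 0,"ry": 0,"rz": 0,"grip": 255},{"tx": 1,"ty": 3,"tz": -3,"rx": 0,"ry": 0,"rz": 0,"grip": 255},{"tx": 1,"ty": 3,"tz": -3,"rx": 0,"ry": 0,"rz": 0,"grip": 255}]'

```text
time_s: 13.38
tcp_pos: [0.4863, -0.0622, 0.0944]
tool_rot: [2.162, 2.276, -0.007]
ft_force: [-0.5, 1.6, 5.7]
opening: 0.0571
```

```bash
python3 - <<'E'
from h import *
cam("top")
go([.4855,-.0627,.29],93.4)
E
```

```text
t 13.43 tcp [ 0.4863 -0.0622  0.0944] head 93.0 F [-1.3  0.9  7.6] M [0.375 0.442 0.059] op 0.0570 q [ 0.92  0.48 -1.02  1.98  0.51  0.96  1.27]
 shift [  -1.5   -1.1 -195.6] turn [-0.1  0.3 -0.4] rows 4.7
```

>>> apply_moves --plan '[{"tx": 0,"ty": 0,"tz": -15,"rx": 0,"ry": 0,"rz": 0,"grip": 255},{"tx": 0,"ty": 0,"tz": -55,"rx": 0,"ry": 0,"rz": 0,"grip": 255},{"tx": 0,"ty": 0,"tz": -95,"rx": 0,"ry": 0,"rz": 0,"grip": 255},{"tx": 0,"ty": 0,"tz": -135,"rx": 0,"ry": 0,"rz": 0,"grip": 255},{"tx": 0,"ty": 0,"tz": -170,"rx": 0,"ry": 0,"rz": 0,"grip": 255}]'

```text
time_s: 13.85
tcp_pos: [0.4863, -0.0608, 0.2668]
tool_rot: [2.16, 2.276, -0.007]
ft_force: [1.4, -1.4, -3.3]
opening: 0.0572
```

```bash
python3 - <<'E'
from h import *
f=avg(8,2)
cv2.imwrite("pics/s5.png",cv2.resize(f["img"][100:250,180:360],None,fx=4,fy=4))
go([.4855,-.0627,.29],93.4)
E
```

```text
avgF [-0.21 -0.27 -3.27] M [ 0.005  0.019 -0.009] +- [0.015 0.004 0.005] M.toolx 0.018 toolz [-0.003 -0.004 -1.   ]
[0.03 0.04 0.01 0.02 0.01 0.  ]
t 14.25 tcp [ 0.4857 -0.0613  0.263 ] head 93.0 F [-0.5 -0.2 -3.2] M [-0.005  0.004 -0.008] op 0.0574 q [ 1.13  0.23 -1.2   1.82  0.24  1.25  1.48]
 shift [ -1.5  -0.4 -27. ] turn [-0.2  0.2 -0.4] rows 0.6
```

View pics/s5.png

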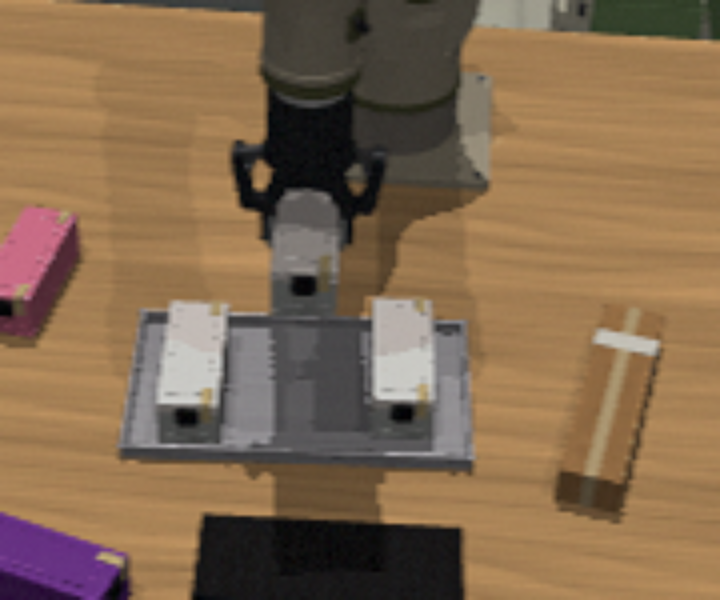

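The middle case is held at (305,255) in the crop, and the left one is back flat. Next I'll tip this one front down.

>>> apply_moves --plan '[{"tx": 0,"ty": 0,"tz": -10,"rx": 5,"ry": 0,"rz": 0,"grip": 255},{"tx": 0,"ty": 0,"tz": -20,"rx": 11,"ry": 0,"rz": 0,"grip": 255},{"tx": 0,"ty": 0,"tz": -25,"rx": 18,"ry": 0,"rz": 0,"grip": 255},{"tx": 0,"ty": 0,"tz": -25,"rx": 25,"ry": 0,"rz": 0,"grip": 255},{"tx": 0,"ty": 0,"tz": -25,"rx": 30,"ry": 0,"rz": 0,"grip": 255}]'

```text
time_s: 14.67
tcp_pos: [0.4863, -0.0612, 0.2865]
tool_rot: [-1.876, -1.975, 0.545]
ft_force: [-0.0, 0.5, -3.8]
opening: 0.0573
```

```bash
python3 - <<'E'
from h import *
f=avg(8,2)
go([.4855,-.0627,.29],93.4)
E
```

```text
avgF [-0.14  0.12 -3.05] M [ 0.019 -0.812  0.005] +- [0.012 0.012 0.014] M.toolx -0.812 toolz [-0.5   -0.03  -0.866]
[-0.85 -0.82 -0.79 -0.76 -0.81 -0.83]
t 15.07 tcp [ 0.4855 -0.0615  0.2886] head 92.9 F [-0.6  1.  -2.7] M [-0.002 -0.83   0.007] op 0.0573 q [ 0.76  0.57 -1.04  1.49  0.36  1.87  1.3 ]
 shift [-1.2 -0.8 -1.2] turn [-30.1   0.2  -0.5] rows 4.2
```

>>> apply_moves --plan '[{"tx": 0,"ty": 0,"tz": 0,"rx": -6,"ry": 0,"rz": 0,"grip": 255},{"tx": 0,"ty": 0,"tz": 0,"rx": -13,"ry": 0,"rz": 0,"grip": 255},{"tx": 0,"ty": 0,"tz": 0,"rx": -20,"ry": 0,"rz": 0,"grip": 255},{"tx": 0,"ty": 0,"tz": 0,"rx": -26,"ry": 0,"rz": 0,"grip": 255},{"tx": 0,"ty": 0,"tz": 0,"rx": -30,"ry": 0,"rz": 0,"grip": 255}]'

```text
time_s: 15.48
tcp_pos: [0.4851, -0.0616, 0.2886]
tool_rot: [2.157, 2.27, -0.005]
ft_force: [-0.2, 1.1, -2.1]
opening: 0.0572
```

```bash
python3 - <<'E'
from h import *
f=avg(12,3)
go([.4855,-.0627,.29],93.4)
E
```

```text
avgF [-0.17 -0.18 -3.47] M [0.014 0.027 0.02 ] +- [0.008 0.009 0.008] M.toolx 0.026 toolz [-0.001 -0.004 -1.   ]
[ 0.07  0.01 -0.01  0.02  0.04  0.03  0.01  0.    0.07]
t 16.08 tcp [ 0.4857 -0.0611  0.2884] head 93.0 F [-0.4 -0.5 -3.3] M [-0.015  0.068  0.015] op 0.0572 q [ 1.17  0.21 -1.24  1.78  0.21  1.3   1.5 ]
 shift [-1.6 -0.3 -1.6] turn [-0.1  0.2 -0.4] rows 0.1
```

>>> apply_moves --plan '[{"tx": 0,"ty": 0,"tz": 0,"rx": -6,"ry": 0,"rz": 0,"grip": 255},{"tx": 0,"ty": 0,"tz": 0,"rx": -13,"ry": 0,"rz": 0,"grip": 255},{"tx": 0,"ty": 0,"tz": 0,"rx": -20,"ry": 0,"rz": 0,"grip": 255},{"tx": 0,"ty": 0,"tz": 0,"rx": -26,"ry": 0,"rz": 0,"grip": 255},{"tx": 0,"ty": 0,"tz": 0,"rx": -30,"ry": 0,"rz": 0,"grip": 255}]'

```text
time_s: 16.5
tcp_pos: [0.4862, -0.0625, 0.2903]
tool_rot: [1.878, 1.977, 0.522]
ft_force: [0.8, 2.4, -4.2]
opening: 0.0571
```

```bash
python3 - <<'E'
from h import *
f=avg(8,2)
go([.4855,-.0627,.29],93.4)
E
```

```text
avgF [-1.68  0.23 -3.37] M [0.016 0.882 0.05 ] +- [0.036 0.095 0.023] M.toolx 0.880 toolz [ 0.491  0.024 -0.871]
[1.4  0.76 0.77 0.82 0.76 0.78]
t 16.90 tcp [ 0.4868 -0.0605  0.2888] head 93.1 F [ 0.3 -0.3 -3.2] M [-0.046  0.782  0.034] op 0.0571 q [ 1.24 -0.33 -0.98  2.11 -0.59  0.78  2.18]
 shift [-2.2 -0.6 -1.7] turn [29.4  0.2 -0.2] rows 4.1
```

>>> apply_moves --plan '[{"tx": 0,"ty": 0,"tz": 0,"rx": 6,"ry": 0,"rz": 0,"grip": 255},{"tx": 0,"ty": 0,"tz": 0,"rx": 13,"ry": 0,"rz": 0,"grip": 255},{"tx": 0,"ty": 0,"tz": 0,"rx": 20,"ry": 0,"rz": 0,"grip": 255},{"tx": 0,"ty": 0,"tz": 0,"rx": 26,"ry": 0,"rz": 0,"grip": 255},{"tx": 0,"ty": 0,"tz": 0,"rx": 30,"ry": 0,"rz": 0,"grip": 255}]'

```text
time_s: 17.32
tcp_pos: [0.4848, -0.0591, 0.2911]
tool_rot: [2.136, 2.262, 0.071]
ft_force: [-2.0, 1.0, -0.7]
opening: 0.0572
```

```bash
python3 - <<'E'
from h import *
f=avg(12,3)
go([.4855,-.0627,.29],93.4)
E
```

```text
avgF [-0.1   0.14 -2.93] M [-0.029  0.065 -0.01 ] +- [0.012 0.026 0.009] M.toolx 0.067 toolz [ 0.053  0.011 -0.999]
[0.05 0.   0.05 0.28 0.06 0.04 0.01 0.08 0.02]
t 17.92 tcp [ 0.4835 -0.057   0.2898] head 93.5 F [-0.1  0.5 -2.2] M [-0.03   0.016 -0.012] op 0.0569 q [ 1.33  0.2  -1.39  1.82  0.19  1.24  1.52]
 shift [-5.8  1.6 -0.1] turn [ 3.1 -0.4  0.1] rows 0.4
```

The tool came back 3° off level (joint 3 is getting near its range), so this reading isn't comparable. I'll level it and read again.

>>> apply_moves --plan '[{"tx": -3,"ty": 1,"tz": 0,"rx": 1,"ry": 0,"rz": 0,"grip": 255},{"tx": -5,"ty": 2,"tz": 0,"rx": 2,"ry": 0,"rz": 0,"grip": 255},{"tx": -5,"ty": 2,"tz": 0,"rx": 3,"ry": 0,"rz": 0,"grip": 255},{"tx": -5,"ty": 2,"tz": 0,"rx": 3,"ry": 0,"rz": 0,"grip": 255},{"tx": -5,"ty": 2,"tz": 0,"rx": 3,"ry": 0,"rz": 0,"grip": 255}]'

```text
time_s: 18.33
tcp_pos: [0.4859, -0.0615, 0.2899]
tool_rot: [-2.148, -2.286, -0.01]
ft_force: [0.7, 0.3, -3.7]
opening: 0.0571
```

```bash
python3 - <<'E'
from h import *
f=avg(12,2)
go([.4855,-.0627,.29],93.4)
E
```

```text
avgF [ 0.17 -0.03 -3.03] M [-0.009 -0.063 -0.001] +- [0.01  0.006 0.005] M.toolx -0.063 toolz [ 0.001  0.008 -1.   ]
[-0.08 -0.06 -0.08 -0.04 -0.05 -0.09 -0.04 -0.09 -0.04 -0.06]
t 18.93 tcp [ 0.4858 -0.0619  0.2899] head 93.5 F [ 0.2  0.4 -2.7] M [ 0.008 -0.062  0.026] op 0.0570 q [ 1.25  0.26 -1.34  1.78  0.25  1.31  1.48]
 shift [-0.7 -0.4 -0.1] turn [ 0.1 -0.4  0.1] rows 0.1
```

The difference is +0.09 N m with the right sign (0.026 after front-down, −0.063 after back-down). I'll confirm it with another front-down tip.

>>> apply_moves --plan '[{"tx": 0,"ty": 0,"tz": 0,"rx": 5,"ry": 0,"rz": 0,"grip": 255},{"tx": 0,"ty": 0,"tz": 0,"rx": 11,"ry": 0,"rz": 0,"grip": 255},{"tx": 0,"ty": 0,"tz": 0,"rx": 18,"ry": 0,"rz": 0,"grip": 255},{"tx": 0,"ty": 0,"tz": 0,"rx": 25,"ry": 0,"rz": 0,"grip": 255},{"tx": 0,"ty": 0,"tz": 0,"rx": 30,"ry": 0,"rz": 0,"grip": 255}]'

```text
time_s: 19.35
tcp_pos: [0.4865, -0.062, 0.2892]
tool_rot: [-1.864, -1.987, 0.531]
ft_force: [-0.4, 0.4, -3.7]
opening: 0.057
```

```bash
python3 - <<'E'
from h import *
f=avg(8,0)
go([.4855,-.0627,.29],93.4)
E
```

```text
avgF [-0.11 -0.08 -3.21] M [ 0.044 -0.793 -0.018] +- [0.009 0.013 0.015] M.toolx -0.795 toolz [-0.496 -0.025 -0.868]
[-0.72 -0.85 -0.78 -0.77 -0.8  -0.78 -0.81 -0.83]
t 19.75 tcp [ 0.4855 -0.0623  0.2906] head 93.5 F [ 0.2 -0.5 -2.6] M [ 0.032 -0.83   0.039] op 0.0570 q [ 0.8   0.6  -1.11  1.49  0.39  1.88  1.28]
 shift [-0.4  0.3  0.6] turn [-29.8  -0.3   0.2] rows 4.2
```

>>> apply_moves --plan '[{"tx": 0,"ty": 0,"tz": 0,"rx": -6,"ry": 0,"rz": 0,"grip": 255},{"tx": 0,"ty": 0,"tz": 0,"rx": -13,"ry": 0,"rz": 0,"grip": 255},{"tx": 0,"ty": 0,"tz": 0,"rx": -20,"ry": 0,"rz": 0,"grip": 255},{"tx": 0,"ty": 0,"tz": 0,"rx": -26,"ry": 0,"rz": 0,"grip": 255},{"tx": 0,"ty": 0,"tz": 0,"rx": -30,"ry": 0,"rz": 0,"grip": 255}]'

```text
time_s: 20.17
tcp_pos: [0.4851, -0.0624, 0.2905]
tool_rot: [2.15, 2.285, 0.013]
ft_force: [-0.4, -0.7, -2.1]
opening: 0.0572
```

```bash
python3 - <<'E'
from h import *
f=avg(14,2)
go([.4855,-.0627,.29],93.4)
E
```

```text
avgF [ 0.04 -0.22 -3.17] M [-0.015  0.044 -0.006] +- [0.01  0.007 0.005] M.toolx 0.045 toolz [ 0.003  0.007 -1.   ]
[0.08 0.01 0.   0.03 0.03 0.07 0.06 0.05 0.06 0.03 0.05 0.06]
t 20.87 tcp [ 0.4856 -0.062   0.2906] head 93.5 F [-0.6 -0.4 -4.1] M [-0.045  0.058  0.009] op 0.0569 q [ 1.25  0.26 -1.35  1.78  0.25  1.31  1.48]
 shift [-0.7 -0.2  0.6] turn [ 0.2 -0.4  0.1] rows 0.1
```

Confirmed: +0.026, −0.063, +0.045 N m. The jar moves in the middle case, so the middle case rattles. I'll carry it to the mat.

```bash
python3 - <<'E'
from h import *
go([.695,-.02,.21],93)
E
```

```text
t 20.87 tcp [ 0.4856 -0.062   0.2906] head 93.5 F [-0.6 -0.4 -4.1] M [-0.045  0.058  0.009] op 0.0569 q [ 1.25  0.26 -1.35  1.78  0.25  1.31  1.48]
 shift [ 28.4 211.3  81.5] turn [ 0.2 -0.4  0.5] rows 5.5
```

>>> apply_moves --plan '[{"tx": 2,"ty": 15,"tz": 0,"rx": 0,"ry": 0,"rz": 0,"grip": 255},{"tx": 6,"ty": 40,"tz": 5,"rx": 0,"ry": 0,"rz": 0,"grip": 255},{"tx": 10,"ty": 70,"tz": 15,"rx": 0,"ry": 0,"rz": 0,"grip": 255},{"tx": 14,"ty": 100,"tz": 25,"rx": 0,"ry": 0,"rz": 0,"grip": 255},{"tx": 16,"ty": 120,"tz": 35,"rx": 0,"ry": 0,"rz": 0,"grip": 255}]'

```text
time_s: 21.28
tcp_pos: [0.6066, -0.0376, 0.2547]
tool_rot: [-2.15, -2.286, -0.012]
ft_force: [0.2, -0.3, -1.9]
opening: 0.0572
```

```bash
python3 - <<'E'
from h import *
bot.grab_frame("top")
go([.695,-.02,.21],93)
E
```

```text
t 21.33 tcp [ 0.6078 -0.0372  0.2525] head 93.6 F [-4.2 -1.6 -4.9] M [-0.212  0.358  0.036] op 0.0570 q [ 0.8   0.58 -1.12  1.53  0.52  1.36  1.27]
 shift [11.3 88.1 42.8] turn [ 0.1 -0.5  0.6] rows 2.4
```

>>> apply_moves --plan '[{"tx": 3,"ty": 25,"tz": 12,"rx": 0,"ry": 0,"rz": 0,"grip": 255},{"tx": 6,"ty": 50,"tz": 24,"rx": 0,"ry": -0.3,"rz": 0.3,"grip": 255},{"tx": 9,"ty": 72,"tz": 34,"rx": 0,"ry": -0.5,"rz": 0.5,"grip": 255},{"tx": 11,"ty": 84,"tz": 40,"rx": 0,"ry": -0.5,"rz": 0.5,"grip": 255},{"tx": 11,"ty": 88,"tz": 43,"rx": 0,"ry": -0.5,"rz": 0.5,"grip": 255}]'

```text
time_s: 21.75
tcp_pos: [0.6959, -0.0193, 0.2077]
tool_rot: [-2.159, -2.28, -0.003]
ft_force: [-0.6, 0.4, -3.0]
opening: 0.057
```

```bash
python3 - <<'E'
from h import *
f=avg(6,2); cv2.imwrite("pics/s6.png",cv2.resize(f["img"][100:290,150:420],None,fx=2.9,fy=2.9))
go([.695,-.02,.21],93)
P=cloud(f); Z=P[...,2]; m=(Z>.10)&(Z<.19)&(P[...,0]>.6)&(P[...,0]<.80)&(abs(P[...,1]+.02)<.07)
# lid plane
l=m&(Z>.155); p=P[l]; A=np.c_[p[:,:2]-p[:,:2].mean(0),np.ones(len(p))]; print("n",l.sum(),"plane",np.linalg.lstsq(A,p[:,2],rcond=None)[0].round(4)); 
p=P[m]; print("case x",np.percentile(p[:,0],[1,99]),"y",np.percentile(p[:,1],[1,99]),"z",np.percentile(p[:,2],[1,99]))
g=cam("top"); cv2.imwrite("pics/t6.png",g["img"]); P=cloud(g);Z=P[...,2]
cases=(Z>.12)&(Z<.19)&(P[...,0]>.6)&(P[...,1]>-.1)&(P[...,1]<.06); p=P[cases]; print(cases.sum(), cv2.minAreaRect(p[:,:2].astype(np.float32)) if len(p) else 0)
E
```

```text
avgF [-0.25  0.19 -2.64] M [ 0.004 -0.008  0.02 ] +- [0.015 0.015 0.019] M.toolx -0.008 toolz [ 0.003  0.    -1.   ]
[-0.03  0.04 -0.02 -0.02]
t 22.05 tcp [ 0.6946 -0.0209  0.2106] head 93.0 F [ 0.1 -0.  -2.7] M [-0.038 -0.022  0.08 ] op 0.0572 q [ 0.59  0.76 -1.01  1.33  0.64  1.39  1.22]
 shift [0.9 0.5 0.6] turn [ 0.2 -0.   0. ] rows 0.0Traceback (most recent call last):
  File "<stdin>", line 4, in <module>
  File "h.py", line 17, in cloud
    P=np.stack([(u-f["cx"])/f["F"]*z,(v-f["cy"])/f["F"]*z,z],-1)
                            ~^^^^^
KeyError: 'F'
```

View pics/s6.png

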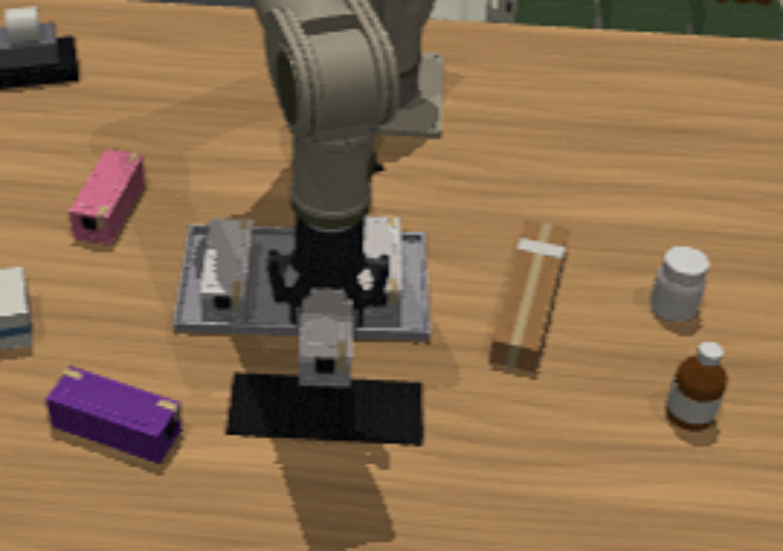

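The case is held over the mat, and the other two cases, the carton and the bystanders are undisturbed. Next I'll measure how level and how centred it is.

```bash
python3 - <<'E'
from h import *
f=cam("scene"); P=cloud(f); Z=P[...,2]
box=(P[...,0]>.58)&(P[...,0]<.80)&(abs(P[...,1]+.02)<.05)
l=box&(Z>.164)&(Z<.182)&(P[...,0]>.715); p=P[l]; A=np.c_[p[:,:2]-p[:,:2].mean(0),np.ones(len(p))]; print("lid n",l.sum(),"plane",np.linalg.lstsq(A,p[:,2],rcond=None)[0].round(3))
p=P[box&(Z>.10)&(Z<.182)]; print("case x",np.percentile(p[:,0],[1,99]),"y",np.percentile(p[:,1],[1,99]),"z",np.percentile(p[:,2],[1,99]))
m=(f["img"].max(-1)<60)&(Z<.02)&(P[...,0]>.6)&(P[...,0]<.8)&(P[...,1]>-.2)&(P[...,1]<.15)
print("mat(scene)",cv2.minAreaRect(P[m][:,:2].astype(np.float32)))
g=cam("top"); P=cloud(g);Z=P[...,2]; cv2.imwrite("pics/t7.png",g["img"])
p=P[(Z>.12)&(Z<.185)&(P[...,0]>.6)&(P[...,1]>-.1)&(P[...,1]<.06)]; print(len(p), p.min(0),p.max(0))
st()
E
```

```text
lid n 258 plane [-0.04   0.016  0.171]
case x [0.66875735 0.77617909] y [-0.05777526  0.01598978] z [0.1223551  0.17738226]
mat(scene) ((0.7051000595092773, -0.05269499123096466), (0.121568962931633, 0.3095160126686096), 7.010159969329834)
11 [ 6.17378019e-01 -4.46527586e-04  1.29705036e-01] [0.63122833 0.00434372 0.17558483]
t 22.15 tcp [ 0.6947 -0.0209  0.2106] rot [2.161 2.278 0.003] F [-0.5  0.8 -3.7] M [-0.02 -0.02 -0.01] op 0.0571
```

View pics/t7.png

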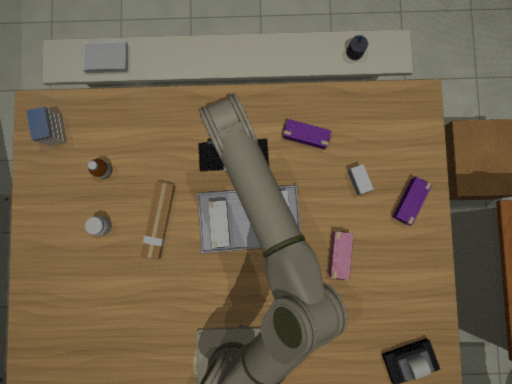

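```bash
python3 - <<'E'
from h import *
f=cam("wrist"); P=cloud(f); Z=P[...,2]; cv2.imwrite("pics/w7.png",f["img"])
l=(Z>.160)&(Z<.185)&(abs(P[...,1]+.02)<.027)&(P[...,0]>.615)&(P[...,0]<.775)
l&=(f["img"].min(-1)>70)
p=P[l]; print(l.sum(),p.min(0),p.max(0))
A=np.c_[p[:,:2]-p[:,:2].mean(0),np.ones(len(p))]
for i in range(4):
    c=np.linalg.lstsq(A,p[:,2],rcond=None)[0]; k=abs(A@c-p[:,2])<.002; A,p=A[k],p[k]
print(c.round(4),len(p),p[:,0].min(),p[:,0].max())
r=cv2.minAreaRect(p[:,:2].astype(np.float32)); print(r)
E
```

```text
28819 [ 0.61830692 -0.04699931  0.16017861] [0.72924396 0.00699817 0.17536998]
[0.0075 0.0049 0.1727] 28466 0.6183069240568135 0.7292439551482485
((0.6737732291221619, -0.020019076764583588), (0.11091472953557968, 0.05400048941373825), 0.029809163883328438)
```

View pics/w7.png

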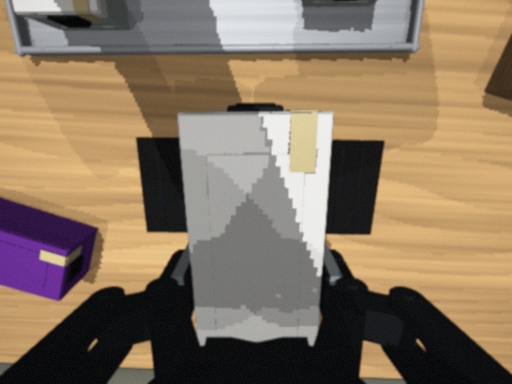

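The wrist view shows the lid level to within about 0.5° at z 0.173, which puts the underside 116 mm above the mat. The case's near edge is at x 0.618, so its centre is at x 0.694, and the mat shows evenly on both sides (137–186 and 333–384 px). I'll hand in.

```bash
python3 - <<'E'
from h import *
st(); print(bot.hand_in())
E
```

```text
t 22.2 tcp [ 0.6948 -0.0209  0.2105] rot [2.16  2.278 0.003] F [ 0.3 -0.1 -3.3] M [-0.01  0.02  0.02] op 0.0571
the job is handed in; nothing more can be done
None
```

The middle case is the one that rattles. I handed in at 22.2 s with the arm holding it over the rubber mat; no verdict is reported.

- **Carton:** I laid it on the bare counter between the tray and the pill jar.
- **Left case (sound):** the level balance was 0.067 N m after tipping the front end down and 0.056 after tipping the back end down. It went back flat on the tray, about 1 mm from where it started.
- **Middle case (rattles):** the balance read +0.026, −0.063 and +0.045 N m after front, back and front tips. That is the expected swing of about 0.1 N m. The right case was never lifted.
- **Last checks:** the wrist camera shows the case level to about 0.5°, lid up, centred on the mat and about 116 mm above it. The right case, carton, bottle, jar, medicine box and look-alikes look unmoved.

**Readings that disagreed:**
- After the back tip the arm came back 3° off level, because joint 3 was close to its limit. I levelled it and read again, and −0.063 is that second reading.
- The scene camera's depth on part of the lid suggested a tilt of about 2°. I went with the wrist camera's fit because it used far more points.

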